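# Put the washed mill balls away with the scoop

### The job

Fold the wooden box's lid up until it stands upright, then use the scoop to move every white grinding ball from the metal tray into the box; never take a ball out of the tray with the fingers, though one spilled on the table may be picked up by hand. When all are in, stand the scoop upright on the middle of its round board again and fold the lid fully shut. Leave the pots, jars and bottles where they stand.

Things in the scene. Friction and masses are not known exactly. Their poses are not given: they have to be found in the camera images.
- tray: Fixed aluminium channel tray along its x axis, 116 mm wide inside, origin on the table. Floor from the robot's end: slopes down 10 degrees for 150 mm to x = -15, then flat at z = 6 mm to x = +90 (where the balls lie), then a steep end (70 degrees, 62 mm long) and above it an end wall, 86 mm high in all. Sides stand 46 mm off the floor, the near end wall (x = -163) 42 mm.
- tray_foot (a point): middle of the bend line between the tray's flat floor and its steep end, on the upper side of the sheet (x = +90, z = 6 mm in the tray's frame)
- bin: Fixed plywood box, open on top under its lid, 160 (x) x 210 (y) x 100 mm high, walls and floor 8 mm. Origin: centre of its underside. Its lid is hinged on the +x rim, the one away from the robot.
- lid (a joint): angle of the box's plywood lid in rad: 0 shut, 1.57 upright, at most 1.85. The hinge is stiff: the lid stays where it is left. Hinge axis is the box's y axis, at x = +80, z = 100 mm in the box's frame; the lid is 160 x 210 x 8 mm.
- lid_hinge (a point): middle of the lid's hinge line, at the lid's underside; its frame turns with the lid (x axis points from the free edge to the hinge)
- lid_tab (a point): point to grip the dark wooden tab that sticks out 48 mm beyond the middle of the lid's free edge; the tab is 26 mm wide (along the hinge) and 16 mm thick; the point lies on its centre line, 184 mm from the hinge
- bat: Fixed round wooden board, 200 mm across, 12 mm thick, the scoop's place. Origin: centre of its underside.
- scoop: Loose steel hand scoop, 180 g. Flat pan 90 mm long, open mouth to its +x, floor 2.5 mm thick, sides 36 mm high, 100 mm wide outside at the mouth, 84 mm at the back; back wall 42 mm high. A square wooden handle (24 x 24 mm, 110 mm long) rises from the back wall, leaning back 30 degrees from upright (to -x). Origin: centre of the pan's underside, z up.
- scoop_grip (a point): point to grip the scoop's handle, on its axis: x = -81.5, z = +95 mm in the scoop's frame; the fingers close along the scoop's y axis (24 mm)
- ball0_center (a point): centre of a white porcelain grinding ball, 32 mm across, 40 g (None if this ball is absent)
- ball1_center (a point): centre of a white porcelain grinding ball, 32 mm across, 40 g (None if this ball is absent)
- ball2_center (a point): centre of a white porcelain grinding ball, 32 mm across, 40 g (None if this ball is absent)
- ball3_center (a point): centre of a white porcelain grinding ball, 32 mm across, 40 g (None if this ball is absent)
- ball4_center (a point): centre of a white porcelain grinding ball, 32 mm across, 40 g (None if this ball is absent)
- ball5_center (a point): centre of a white porcelain grinding ball, 32 mm across, 40 g (None if this ball is absent)
- ball6_center (a point): centre of a white porcelain grinding ball, 32 mm across, 40 g (None if this ball is absent)
- ball7_center (a point): centre of a white porcelain grinding ball, 32 mm across, 40 g (None if this ball is absent)
- pot: Bystander: grey unfired lidded pot, 120 mm wide and 140 mm high. Origin: centre of its underside.
- jar: Bystander: white plastic glaze jar, 66 mm wide and 80 mm high. Origin: centre of its underside.
- mug: Bystander: grey unfired mug, 80 mm wide and 90 mm high. Origin: centre of its underside.
- bottle: Bystander: white squeeze bottle with black cap, 54 mm wide and 160 mm high. Origin: centre of its underside.
Not all that is in view belongs to the job. There is more than one size of the bat; the job needs the larger.

How it is judged:
By the outcome, as a careful person would: the job done as asked, in the order asked, and still so for the second after the job is handed in, with the robot touching nothing.
Of ball0, ball1, ball2, ball3, ball4, ball5, ball6, ball7 only 5 to 8 are there at a start; the rules pass over those that are not, and their reading is None.
At some moment in a run one of scoop may be knocked a few centimetres aside while the robot is not near it.
It also fails if it takes over 210 s, if anything falls off the work surface, if the arm or the gripper's body presses on something with over 40 N, if the wrist force passes 120 N, or if a joint passes its speed limit or range.

### The arm

A 6-joint arm with a two-finger parallel gripper is mounted at the origin on the work surface. World frame = base frame: x ahead of the robot, y to its left, z up, the work surface at z = 0. Lengths are in mm, angles in rad, forces in N, time in s.
With the tool pointing down it reaches from about 325 to 1000 mm from the base axis. Payload 5.1 kg.
Tool frame: the origin (TCP) lies midway between the tips of the shut fingers; the grasp point (between the pads) lies manip.grip_depth behind it (manip.grip_depth is the distance from the TCP to the grasp point, in mm); z points along the fingers, y is the line along which they close (so a half turn about z gives the same grasp; the last joint's range is limited). The gripper opens to 85 mm and grips with 20 to 120 N. Pads are 22 mm wide; open, the fingers measure 114 mm over their backs; the gripper's body (76 mm by 85 mm) begins 54 mm behind the grasp point. The pads swing forward as they close: fully open they stand 13 mm farther back than shut.
Start: joints at [1.189, 0.124, 1.65, -0, 1.367, -0.083], TCP at [191.364, 621.18, 231.322] pointing down, gripper open.
Joint ranges: [-2.61, 2.61], [-1.02, 2.33], [0.03, 2.71], [-1.35, 4.49], [0.32, 2.68], [-2.91, 2.91]. Speed limits (rad/s): [2.57, 2.57, 3.14, 3.14, 3.14, 3.14].

### API

Orientations are given as a rotation vector (axis times angle).
In Python, from station import manip, open_gripper, clamp, solve_ik, get_image, camera_model gives the robot as it stands. Calls block until the motion is done:
- manip.move_pose(position, orientation): joint-space move of the TCP to a pose.
- manip.move_straight(position, rot=None, v=150, guard=None): straight line of the TCP; rot=None keeps the orientation; v is the mean speed in mm/s. With guard (N) it stops when the force on the tool has changed by that much, and returns True; else False.
- manip.set_joints(angles): joint-space move.
- open_gripper() and clamp(effort=None): open the fingers fully, or close them until they stop; effort is the grip in N (None keeps the last).
- manip.hold(seconds).
- solve_ik(position, orientation): joint angles nearest the present ones, or None.
- manip.state(): the state.
- get_image(name): name is "scene" or "top" or "wrist"; returns (picture, depth): 420x560x3 uint8, red, green, blue; 420x560 float32, mm along the optical axis (not along the pixel's ray), 0 where there is no reading.
- camera_model(name): a dict with "K" (3x3 intrinsics, pixels), "world_from_camera" (4x4, takes a point from camera to world coordinates); the wrist camera has in their place "T_tool_cam" (4x4, takes a point from camera to tool coordinates, whose origin is the TCP and whose axes are the flange's). Camera axes: x right, y down, z forward; pixel columns grow to the right and rows downward; lengths in mm; the calibration is good to about 2 mm. A picture is of the moment at which its call begins: read the wrist's pose just before it. camera_model takes no time and is no camera call.
A pose or a line that the arm cannot do raises manip.IKError and nothing moves.
- manip.sign_off(): hands the job in; it is judged then, once.
The state is a dict: "time": time; "joint_positions": joint angles; "joint_vel": joint speeds; "tau": joint torques, N m; "eef_pos": TCP position; "ee_rot": TCP orientation; "force": force on the tool from outside, world axes, zero at the start; "wrist_torque": the same for the moment, N m; "finger_gap": finger opening in mm; "grasp_force": force on a finger pad.
Only numpy, scipy, OpenCV 4.12 (cv2) and the standard library are available. Lean on these libraries where they do the work, as an engineer would, in place of code of your own. Each camera call takes 0.05 s, during which the arm holds its last target. There are 200 camera calls.

## Working session

There is one attempt and no reset: what is moved stays moved. The work goes in short steps, each a Python script; the robot and the scene stay as the last script left them, time stands still between calls to the robot, and variables do not carry over. Pictures are saved under pics/ and viewed, at most 14 in all, crops included, and the job is handed in when it is done.

```bash
ls; mkdir -p pics
python3 - <<'E'
from station import *
import cv2, numpy as np
for n in ("scene","top"):
    im,d=get_image(n); cv2.imwrite(f"pics/{n}0.png",cv2.cvtColor(im,cv2.COLOR_RGB2BGR)); np.savez(f"pics/{n}0.npz",im=im,d=d)
    m=camera_model(n); print(n,np.round(m["K"],1).tolist(),np.round(m["world_from_camera"],3).tolist())
print(camera_model("wrist"),manip.grip_depth,manip.state())
E
```

```text
pics
scene [[495.9, 0.0, 277.2], [0.0, 495.9, 208.4], [0.0, 0.0, 1.0]] [[-0.683, 0.503, -0.529, 1208.6], [0.73, 0.456, -0.509, 565.406], [-0.014, -0.734, -0.679, 982.165], [0.0, 0.0, 0.0, 1.0]]
top [[462.3, 0.0, 272.2], [0.0, 462.3, 206.1], [0.0, 0.0, 1.0]] [[-0.011, -0.998, 0.055, 461.95], [-1.0, 0.01, -0.02, -93.584], [0.019, -0.055, -0.998, 1186.321], [0.0, 0.0, 0.0, 1.0]]
{'K': array([[350.68186279,   0.        , 275.69650412],
       [  0.        , 350.68186279, 209.7688749 ],
       [  0.        ,   0.        ,   1.        ]]), 'T_tool_cam': array([[ 4.05195898e-04, -9.46231776e-01, -3.23489200e-01,
         8.42028102e+01],
       [ 9.99999911e-01,  4.21022679e-04,  2.10542573e-05,
        -3.12629422e-01],
       [ 1.16274082e-04, -3.23489180e-01,  9.46231862e-01,
        -1.43370952e+02],
       [ 0.00000000e+00,  0.00000000e+00,  0.00000000e+00,
         1.00000000e+00]])} 18.700000000000003 {'time': 0.1, 'joint_positions': array([ 1.18936980e+00,  1.24459487e-01,  1.65155640e+00,  4.00452432e-05,
        1.36751963e+00, -8.25971210e-02]), 'joint_vel': array([ 1.21936454e-03, -1.65445446e-03, -4.19473217e-03, -3.25573406e-04,
        8.78612151e-05,  6.63121303e-04]), 'tau': array([-1.69111036e-05, -4.24929070e+01, -3.66652036e+01, -1.51603117e-04,
        3.92781352e-03,  1.04007512e-06]), 'eef_pos': array([191.16607608, 620.66310956, 230.15205796]), 'ee_rot': array([-4.67595762e-01, -3.10610744e+00,  2.95545141e-03]), 'force': array([0.58084208, 0.53836153, 0.29772142]), 'wrist_torque': array([ 0.03079142,  0.03253521, -0.04141216]), 'grasp_force': 0.0, 'finger_gap': 85.56447266767977}
```

View pics/scene0.png

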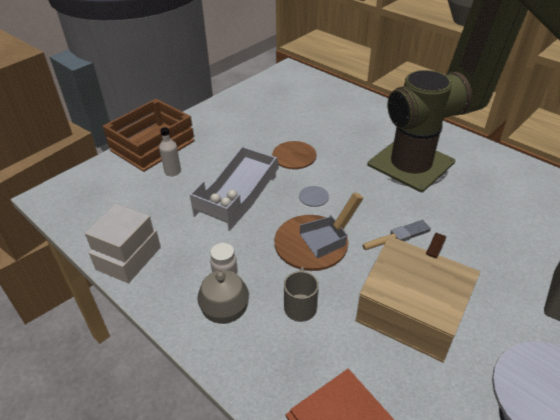

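View pics/top0.png

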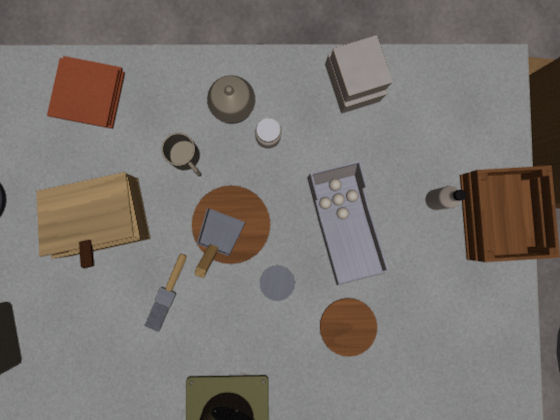

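The scene view shows the box (415,300) with its dark tab at (437,243), the scoop on the large board (312,240), and the tray (235,185). The top view shows the box (90,215) with its tab at (86,253), the large board (231,225), the scoop pan (220,232) and handle (206,262), and the tray (347,225) with 5 balls near (338,198).

```bash
cat > h.py <<'E'
import numpy as np, cv2
from scipy.spatial.transform import Rotation as R
from station import *
def cloud(d,n):
    m=camera_model(n);K=m["K"];v,u=np.mgrid[:d.shape[0],:d.shape[1]]
    T=m["world_from_camera"] if n!="wrist" else None
    p=np.stack([(u-K[0,2])/K[0,0]*d,(v-K[1,2])/K[1,1]*d,d],-1)
    return p if T is None else p@T[:3,:3].T+T[:3,3]
def wcam(s):
    T=np.eye(4);T[:3,:3]=R.from_rotvec(s["ee_rot"]).as_matrix();T[:3,3]=s["eef_pos"]
    return T@camera_model("wrist")["T_tool_cam"]
def ray(n,u,v,z,T=None):
    m=camera_model(n);T=m["world_from_camera"] if T is None else T
    r=T[:3,:3]@np.linalg.solve(m["K"],[u,v,1]);return T[:3,3]+r*(z-T[2,3])/r[2]
def rect(P):
    (c,s,a)=cv2.minAreaRect(P[:,:2].astype(np.float32));return np.round(c,1),np.round(s,1),round(a,1)
E
python3 - <<'E'
from h import *
for n in ("top","scene"):
    z=np.load(f"pics/{n}0.npz");im,d=z["im"],z["d"];P=cloud(d,n);ok=d>0
    hsv=cv2.cvtColor(im,cv2.COLOR_RGB2HSV);H,S,V=[hsv[...,i].astype(int) for i in range(3)]
    zz=P[...,2]
    def reg(x0,x1,y0,y1,z0,z1,extra=True): return ok&(P[...,0]>x0)&(P[...,0]<x1)&(P[...,1]>y0)&(P[...,1]<y1)&(zz>z0)&(zz<z1)&extra
    T=reg(200,800,-600,500,-15,15,S<40);Q=P[T];A=np.c_[Q[:,:2],np.ones(len(Q))];print(n,"table",np.round(np.linalg.lstsq(A,Q[:,2],rcond=None)[0],4))
    lid=reg(250,700,150,550,85,125);print("lid",lid.sum(),np.median(zz[lid]),rect(P[lid&(S>60)]))
    tab=lid&(V<90)&(S>60);print("tab",tab.sum(),rect(P[tab]) if tab.sum()>5 else 0,np.median(zz[tab]))
    bat=reg(250,700,-120,150,5,20,S>90);
    Q=P[bat];print("bat",bat.sum(),np.median(Q[:,2]),cv2.minEnclosingCircle(Q[:,:2].astype(np.float32)))
    tr=reg(250,680,-400,-160,18,100,S<60);print("tray",tr.sum(),rect(P[tr]),np.percentile(zz[tr],[5,50,95,99]))
    hd=reg(250,650,-120,160,55,180,S>60);Q=P[hd];print("handle",hd.sum(),rect(Q),Q.mean(0),Q[Q[:,2].argmax()],Q[Q[:,2].argmin()])
    pan=reg(250,650,-120,160,12,60,S<60);print("pan",pan.sum(),rect(P[pan]),np.percentile(zz[pan],[5,50,95]))
    print("bat brown hsv",[np.median(x[bat]) for x in (H,S,V)])
    x0={"top":(300,480,150,300),"scene":(180,300,130,230)}[n];c=im[x0[2]:x0[3],x0[0]:x0[1]]
    c2={"top":(170,290,180,290),"scene":(260,380,180,280)}[n];c2=im[c2[2]:c2[3],c2[0]:c2[1]]
    b=np.hstack([cv2.resize(c,(400,400)),cv2.resize(c2,(400,400))])
    cv2.imwrite(f"pics/crop_{n}.png",cv2.cvtColor(b,cv2.COLOR_RGB2BGR))
E
```

```text
top table [-0.0004 -0.0009 -0.1688]
lid 2752 114.31524379707105 (array([504.6, 313.2]), array([162.2, 211.7]), 11.8)
tab 125 (array([470.9, 250.5]), array([116.5, 236. ]), 53.6) 92.64104550996262
bat 3375 11.32591266142208 ((437.1860656738281, 35.678890228271484), 162.58941650390625)
tray 3626 (array([ 477.9, -300.8]), array([282.5, 125.3]), 13.7) [19.68652412 31.86461653 82.22024998 86.83247198]
handle 336 (array([498.9,  46.9]), array([276.2,  45.7]), 3.5) [395.60940128  40.56814452 108.09379899] [377.87782868  50.87078659 145.07012884] [431.0318248   60.76722655  55.15496292]
pan 1437 (array([449.4,  22. ]), array([273.9, 400. ]), 89.6) [12.32325452 15.39580302 48.0554786 ]
bat brown hsv [np.float64(13.0), np.float64(153.0), np.float64(108.0)]
scene table [-1.6000e-03 -7.0000e-04  1.1873e+00]
lid 4013 112.88414096591521 (array([548.1, 324. ]), array([ 81.9, 209.5]), 10.7)
tab 1 0 87.53620504118749
bat 1954 11.971336115836266 ((439.8971252441406, 37.2016716003418), 160.1383514404297)
tray 3041 (array([ 480., -299.]), array([286.4, 132.2]), 13.8) [20.52078945 43.17957376 82.05919435 86.67225967]
handle 395 (array([489.1,  47.8]), array([251.9,  44.9]), 2.8) [402.96655989  46.49295541 100.79687689] [382.54983023  58.48260324 144.03809061] [420.50113185  44.82397027  55.08372112]
pan 1588 (array([448.7,  54.3]), array([201.1, 400.6]), 87.8) [13.07785379 22.1048343  51.58612615]
bat brown hsv [np.float64(13.0), np.float64(135.0), np.float64(123.0)]
```

View pics/crop_top.png

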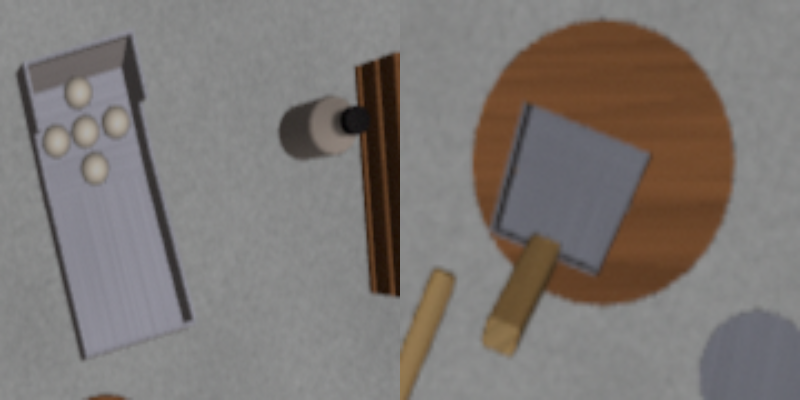

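Crop: five balls in the tray's far end (ball heap at about (338,198) in the top image); the scoop sits on the board with its mouth pointing up-right (+x, slightly −y). I'll now tighten the numbers.

```bash
cat > meas.py <<'E'
from h import *
def load(n,i="0"):
    z=np.load(f"pics/{n}{i}.npz");im,d=z["im"],z["d"];P=cloud(d,n)
    hsv=cv2.cvtColor(im,cv2.COLOR_RGB2HSV).astype(int);return im,P,d>0,hsv[...,0],hsv[...,1],hsv[...,2]
def reg(P,ok,x0,x1,y0,y1,z0,z1): return ok&(P[...,0]>x0)&(P[...,0]<x1)&(P[...,1]>y0)&(P[...,1]<y1)&(P[...,2]>z0)&(P[...,2]<z1)
def scoop(n,i="0",cx=430,cy=40):
    im,P,ok,H,S,V=load(n,i)
    hd=reg(P,ok,cx-120,cx+120,cy-110,cy+110,62,160)&(S>60);Q=P[hd];
    if len(Q)<20: return print("no handle")
    m=Q.mean(0);ax=np.linalg.svd(Q-m)[2][0];ax*=np.sign(ax[2])
    pan=reg(P,ok,cx-120,cx+120,cy-110,cy+110,8,62)&(S<60)
    num,lab,st,ce=cv2.connectedComponentsWithStats(pan.astype(np.uint8));k=1+st[1:,4].argmax();Q2=P[lab==k]
    print(n,"handle n",len(Q),"mean",m.round(1),"axis",ax.round(3),"top",np.percentile(Q[:,2],99).round(1),"yaw",np.degrees(np.arctan2(-ax[1],-ax[0])).round(1),"pan",rect(Q2),len(Q2),"floor z",np.percentile(Q2[:,2],[20,50]).round(1))
E
python3 - <<'E'
from meas import *
for n in ("top","scene"):
    im,P,ok,H,S,V=load(n);scoop(n)
    lid=reg(P,ok,380,660,190,450,95,130)&(S>60)&(V>90);Q=P[lid];A=np.c_[Q[:,:2]-Q[:,:2].mean(0),np.ones(len(Q))];c=np.linalg.lstsq(A,Q[:,2],rcond=None)[0];print("lid plane",c.round(4),"resid",(A@c-Q[:,2]).std().round(2),rect(Q))
    tab=reg(P,ok,340,480,220,360,80,125)&(V<100);num,lab,st,ce=cv2.connectedComponentsWithStats(tab.astype(np.uint8))
    for k in range(1,num):
        if st[k,4]>20: q=P[lab==k];print(" dark",st[k],ce[k].round(1),q.mean(0).round(1),rect(q),np.median(q[:,2]))
    bat=reg(P,ok,250,600,-120,150,5,20)&(S>90)
    num,lab,st,ce=cv2.connectedComponentsWithStats(bat.astype(np.uint8));k=1+st[1:,4].argmax();q=P[lab==k]
    print(" bat",cv2.minEnclosingCircle(q[:,:2].astype(np.float32)),np.median(q[:,2]))
    # tray
    tr=reg(P,ok,300,640,-390,-200,30,100)
    a=np.radians(13.7);ex=np.array([np.cos(a),np.sin(a)]);ey=np.array([-ex[1],ex[0]])
    X=P[...,:2]@ex;Y=P[...,:2]@ey
    top=tr&(P[...,2]>75);print(" endwall",np.percentile(X[top],[1,50,99]).round(1),np.percentile(Y[top],[1,99]).round(1))
    num,lab,st,ce=cv2.connectedComponentsWithStats(tr.astype(np.uint8));
    for k in range(1,num):
        if st[k,4]>30:
            m=lab==k;print(" comp",st[k,4],"X",np.percentile(X[m],[1,99]).round(1),"Y",np.percentile(Y[m],[1,50,99]).round(1))
    fl=reg(P,ok,300,640,-390,-200,-5,40)
    for x0 in range(300,540,20):
        m=fl&(abs(X-x0)<6)&(abs(Y-np.median(Y[top]))<35); 
        if m.sum(): print((x0,np.median(P[...,2][m]).round(1)),end=" ")
    print()
    ball=reg(P,ok,440,580,-380,-240,22,45)&(S>15)&(V>130);num,lab,st,ce=cv2.connectedComponentsWithStats(ball.astype(np.uint8))
    for k in range(1,num):
        if st[k,4]>8: print(" ball",st[k,4],P[lab==k].mean(0).round(1))
E
```

```text
top handle n 317 mean [393.3  41.  110.9] axis [-0.528  0.223  0.82 ] top 142.8 yaw -22.9 pan (array([462.4,  16.5]), array([102.7,  94. ]), 69.5) 1360 floor z [12. 14.]
lid plane [3.800000e-02 2.690000e-02 1.164078e+02] resid 8.75 (array([504.7, 313.4]), array([161.6, 211.3]), 11.7)
 bat ((482.1182556152344, -10.329869270324707), 98.6498031616211) 11.138832619164305
 endwall [260.6 512.4 534.2] [-467.5 -343.3]
 comp 1604 X [257.3 533.6] Y [-467.2 -419.6 -343.1]
 comp 82 X [484.2 510.1] Y [-417.6 -404.9 -391.7]
 comp 84 X [446.  470.4] Y [-451.4 -438.4 -426.4]
 comp 84 X [447.1 470.2] Y [-416.3 -403.6 -390.9]
 comp 82 X [444.8 469.4] Y [-382.3 -369.3 -357.3]
 comp 83 X [410.2 435.1] Y [-418.2 -405.1 -392.4]
(300, np.float64(24.4)) (320, np.float64(19.7)) (340, np.float64(16.5)) (360, np.float64(13.2)) (380, np.float64(9.4)) (400, np.float64(5.6)) (420, np.float64(8.2)) (440, np.float64(5.6)) (460, np.float64(33.6)) (480, np.float64(5.7)) (500, np.float64(8.5)) (520, np.float64(30.1)) 
 ball 42 [ 573.5 -276.    34. ]
 ball 76 [ 549.9 -318.2   34.2]
 ball 75 [ 540.8 -282.9   34.1]
 bal
[... 342 characters left out ...]
]), 12.6)
 bat ((482.981689453125, -9.379631042480469), 102.44752502441406) 11.833457760010845
 endwall [262.8 528.2 537.9] [-465.8 -340.2]
 comp 2076 X [255.7 537.2] Y [-465.3 -401.9 -339.7]
 comp 47 X [413.4 437.2] Y [-412.3 -399.4 -389.9]
 comp 49 X [450.1 474.9] Y [-445.5 -433.3 -421.9]
 comp 47 X [449.3 471.9] Y [-411.2 -398.8 -387.9]
(300, np.float64(24.1)) (320, np.float64(21.6)) (340, np.float64(17.6)) (360, np.float64(14.3)) (380, np.float64(10.5)) (400, np.float64(8.1)) (420, np.float64(30.0)) (440, np.float64(25.4)) (460, np.float64(33.0)) (480, np.float64(26.5)) (520, np.float64(0.4)) 
 ball 47 [ 510.7 -288.3   33.2]
 ball 49 [ 554.2 -312.2   34. ]
 ball 51 [ 545.5 -277.6   33.9]
```

Run:
```python
from meas import *
a=np.radians(11.7);ex=np.array([np.cos(a),np.sin(a)]);ey=np.array([-ex[1],ex[0]])
for n,uv in (("top",(86,253)),("scene",(437,243))):
    im,P,ok,H,S,V=load(n)
    u,v=uv;print(n,[ (im[j,u].tolist(),P[j,u].round(1).tolist()) for j in range(v-16,v+17,4)])
    X=(P[...,:2]-[504.7,313.3])@ex;Y=(P[...,:2]-[504.7,313.3])@ey
    print([(x,round(float(np.median(P[...,2][(abs(X-x)<5)&(abs(Y)<60)&(P[...,2]>80)])),1)) for x in range(-75,80,15)])
    red=(H<12)|(H>170); 
    t=red&(S>80)&(V<110)&(X<-60)&(X>-160)&(abs(Y)<50)&(P[...,2]>60);print(t.sum(), [np.percentile(q[t],[2,50,98]).round(1).tolist() for q in (X,Y,P[...,2])] if t.sum() else 0)
```

```text
top [([145, 121, 87], [454.3, 300.3, 149.5]), ([54, 32, 19], [445.5, 297.5, 156.8]), ([54, 31, 20], [436.9, 295.6, 161.5]), ([54, 29, 19], [428.3, 294.0, 165.5]), ([55, 32, 19], [419.5, 294.8, 163.1]), ([56, 32, 20], [410.9, 293.5, 166.2]), ([56, 33, 21], [402.6, 290.7, 173.5]), ([55, 32, 20], [394.1, 290.3, 174.2]), ([132, 133, 132], [372.1, 357.3, -2.8])]
[(-75, 148.3), (-60, 150.0), (-45, 145.1), (-30, 140.9), (-15, 136.1), (0, 131.8), (15, 127.3), (30, 122.6), (45, 118.0), (60, 113.6), (75, 109.1)]
276 [[-115.2, -89.0, -61.8], [-12.8, -1.2, 11.4], [157.3, 166.5, 175.7]]
scene [([161, 164, 165], [200.4, 212.0, 1.0]), ([162, 166, 167], [213.8, 219.9, 0.6]), ([62, 40, 27], [400.4, 287.2, 173.5]), ([63, 39, 26], [411.5, 293.5, 173.6]), ([65, 41, 28], [415.9, 297.6, 166.9]), ([60, 35, 27], [424.4, 303.0, 164.6]), ([59, 35, 22], [435.8, 309.4, 165.4]), ([77, 57, 41], [441.9, 313.9, 160.6]), ([162, 139, 106], [443.1, 316.9, 150.7])]
[(-75, 162.0), (-60, 150.9), (-45, 146.2), (-30, 141.5), (-15, 137.2), (0, 132.5), (15, 128.3), (30, 123.6), (45, 119.0), (60, 114.4), (75, 103.5)]
210 [[-111.1, -84.5, -61.1], [-9.3, 1.9, 12.5], [157.6, 166.9, 175.3]]
```

```bash
cat >> h.py <<'E'
GD=manip.grip_depth
def ori(psi,a,flip=1):
    """heading psi, tilt a (deg): tool z = forward*sin a - up*cos a"""
    p,a=np.radians([psi,a]);z=np.array([np.sin(a)*np.cos(p),np.sin(a)*np.sin(p),-np.cos(a)]);y=flip*np.array([-np.sin(p),np.cos(p),0])
    return R.from_matrix(np.c_[np.cross(y,z),y,z]).as_rotvec()
def tcp(grasp,rv): return np.asarray(grasp,float)+GD*R.from_rotvec(rv).as_matrix()[:,2]
BOX=np.array([504.7,313.3,0]);BY=11.7
def fr(yaw): a=np.radians(yaw);return np.array([np.cos(a),np.sin(a),0]),np.array([-np.sin(a),np.cos(a),0]),np.array([0,0,1.])
def tabpt(th,r=184,h=8):
    ex,ey,ez=fr(BY);return BOX+80*ex+100*ez+(-r*np.cos(th)+h*np.sin(th))*ex+(r*np.sin(th)+h*np.cos(th))*ez
TR,TY=None,13.7
_ex,_ey,_=fr(TY);TR=420*_ex-404*_ey
def trpt(x,y,z): ex,ey,ez=fr(TY);return TR+x*ex+y*ey+z*ez
def scoop_grip(ref,yaw,pitch,at="mouth"):
    """grip point for the scoop with pan-floor underside point (mouth edge / centre) at ref, mouth raised by pitch deg"""
    ex,ey,ez=fr(yaw);p=np.radians(pitch);dx=-81.5-(45 if at=="mouth" else 0);dz=95
    return np.asarray(ref)+(dx*np.cos(p)-dz*np.sin(p))*ex+(dx*np.sin(p)+dz*np.cos(p))*ez
E
python3 - <<'E'
from meas import *
a=np.radians(11.7);ex=np.array([np.cos(a),np.sin(a)]);ey=np.array([-ex[1],ex[0]])
for n in("top","scene"):
    im,P,ok,H,S,V=load(n);X=(P[...,:2]-BOX[:2])@ex;Y=(P[...,:2]-BOX[:2])@ey
    m=ok&(abs(P[...,2]-(131.8-.302*X))<5)&(abs(X)<110)&(abs(Y)<130)&(V>90);print(n,np.percentile(X[m],[.5,99.5]),np.percentile(Y[m],[.5,99.5]))
    for x in (-60,0,60): print(x,np.percentile(Y[m&(abs(X-x)<8)],[1,99]).round(1))
def chk(name,g,psi,a):
    o=[]
    for f in(1,-1):
        rv=ori(psi,a,f);q=solve_ik(tcp(g,rv),rv);o.append(None if q is None else np.round(q,2).tolist())
    print(name,a,o)
for a0 in (50,65,80):
    for th in (.29,.9,1.6): chk(f"lid{th}",tabpt(th),BY,a0-np.degrees(th-.29))
for g in (30,45,60):
    sc=np.array([462.4,16.5,12]);chk("grasp",scoop_grip(sc,-20.7,0,"c"),-20.7,g)
    chk("place",scoop_grip([482.5,-10,12],-20.7,0,"c"),-20.7,g)
    chk("tray in",scoop_grip(trpt(-10,0,10),TY,-5),TY,g-5); chk("tray end",scoop_grip(trpt(88,0,7),TY,0),TY,g); chk("tilt",scoop_grip(trpt(70,0,40),TY,25),TY,g+25);chk("up",scoop_grip(trpt(70,0,150),TY,25),TY,g+25)
    for p in (25,-50,-70):
        e=fr(BY);chk(f"pour{p}",scoop_grip(BOX-20*e[0]+150*e[2],BY,p),BY,g+p)
E
```

```text
top [-72.35346896  79.5358996 ] [-104.3292109   103.70375181]
-60 [-103.8  103.5]
0 [-103.3  102.4]
60 [-103.   102.9]
scene [-70.51141058  81.81691902] [-101.45198239  105.93662516]
-60 [-99.7 105.1]
0 [-100.1  105. ]
60 [-100.2  104.9]
lid0.29 50.0 [[0.7, -0.47, 2.48, -0.9, 0.48, -0.4], [0.7, -0.47, 2.48, -0.9, 0.48, 2.74]]
lid0.9 15.049574497019776 [[0.51, -0.19, 1.98, -0.09, 1.11, -1.23], [0.51, -0.19, 1.98, -0.09, 1.11, 1.91]]
lid1.6 -25.057471162137844 [[0.4, 0.42, 1.28, 0.09, 1.87, -1.37], [0.4, 0.42, 1.28, 0.09, 1.87, 1.77]]
lid0.29 65.0 [None, None]
lid0.9 30.049574497019776 [[0.56, -0.31, 2.12, -0.23, 0.86, -1.11], [0.56, -0.31, 2.12, -0.23, 0.86, 2.03]]
lid1.6 -10.057471162137844 [[0.42, 0.27, 1.43, 0.04, 1.61, -1.36], [0.42, 0.27, 1.43, 0.04, 1.61, 1.78]]
lid0.29 80.0 [[0.79, -0.28, 2.61, 4.04, 0.77, 0.96], [0.79, -0.28, 2.61, 4.04, 0.77, -2.18]]
lid0.9 45.049574497019776 [[0.6, -0.4, 2.25, -0.5, 0.61, -0.86], [0.6, -0.4, 2.25, -0.5, 0.61, 2.28]]
lid1.6 4.942528837862156 [[0.44, 0.13, 1.59, -0.02, 1.34, -1.33], [0.44, 0.13, 1.59, -0.02, 1.34, 1.81]]
grasp 30 [[0.14, -0.69
[... 1278 characters left out ...]
2, 1.54, 1.83]]
pour-70 -25 [[0.42, 0.26, 1.44, 0.09, 1.86, -1.35], [0.42, 0.26, 1.44, 0.09, 1.86, 1.79]]
grasp 60 [None, None]
place 60 [None, None]
tray in 55 [[-1.26, -0.11, 2.34, 1.1, 1.16, 2.6], [-1.26, -0.11, 2.34, 1.1, 1.16, -0.54]]
tray end 60 [[-1.08, 0.02, 2.3, 1.31, 1.05, 2.54], [-1.08, 0.02, 2.3, 1.31, 1.05, -0.6]]
tilt 85 [[-1.27, 0.33, 2.3, 1.58, 1.46, 2.08], [-1.27, 0.33, 2.3, 1.58, 1.46, -1.06]]
up 85 [[-1.27, 0.03, 2.35, 1.56, 1.46, 2.34], [-1.27, 0.03, 2.35, 1.56, 1.46, -0.8]]
pour25 85 [None, None]
pour-50 10 [[0.5, -0.18, 1.86, -0.05, 1.3, -1.26], [0.5, -0.18, 1.86, -0.05, 1.3, 1.88]]
pour-70 -10 [[0.44, 0.12, 1.57, 0.04, 1.62, -1.34], [0.44, 0.12, 1.57, 0.04, 1.62, 1.8]]
```

```bash
cat > lid.py <<'E'
from h import *
A0,RR=42,192
def pose(th,off=0,a0=A0,dth=0):
    rv=ori(BY,a0-np.degrees(th-.29),1);return tcp(tabpt(th,RR)-off*R.from_rotvec(rv).as_matrix()[:,2],rv),rv
def arc(t0,t1,n):
    for t in np.linspace(t0,t1,n+1)[1:]:
        p,rv=pose(t);manip.move_straight(p,rv,v=120)
def rep(s=""):
    st=manip.state();print(s,"t",round(st["time"],1),"pos",st["eef_pos"].round(1),"F",np.round(st["force"],1),"gap",round(st["finger_gap"],1),"gf",round(st["grasp_force"],1))
def shot(n,k):
    im,d=get_image(n);cv2.imwrite(f"pics/{n}{k}.png",cv2.cvtColor(im,cv2.COLOR_RGB2BGR));np.savez(f"pics/{n}{k}.npz",im=im,d=d)
E
python3 - <<'E'
from lid import *
t0=.294
p,rv=pose(t0,100);manip.move_pose(p,rv);rep("pre")
p,rv=pose(t0);print(manip.move_straight(p,rv,v=120,guard=15));rep("at")
clamp(60);rep("clamped")
arc(t0,1.59,9);rep("up")
shot("scene","1")
open_gripper();p,rv=pose(1.59,90);manip.move_straight(p,rv,v=200);rep("off");shot("top","1")
E
```

```text
pre t 1.5 pos [352.7 282.4 225.1] F [-0.  -0.5  0.4] gap 85.1 gf 0.0
False
at t 2.5 pos [417.7 295.6 149.9] F [-1.3 -0.5  0.4] gap 85.5 gf 0.0
clamped t 3.0 pos [417.3 295.3 149.5] F [-5.8 -1.5  3.1] gap 25.2 gf 59.3
up t 6.3 pos [584.3 330.1 276. ] F [0.3 1.3 7.5] gap 25.1 gf 62.6
off t 7.6 pos [631.9 339.6 351.2] F [-0.3 -0.6 -1. ] gap 85.4 gf 0.0
```

View pics/scene1.png

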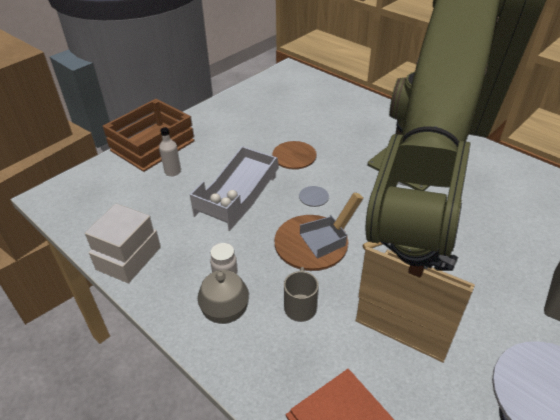

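The lid stands upright (scene, about (410,300)) and the scoop is still at about (322,238). Next I check the lid angle, re-measure the scoop and move above it.

Run:
```python
from lid import *
from meas import *
g=scoop_grip([462.4,16.5,12],-20.7,0,"c");rv=ori(-20.7,30,-1)
p,r0=pose(1.59,90);manip.move_straight([500,300,420],ori(BY,-20,1),v=250)
q=tcp(g-[0,0,0]-np.array([0,0,-120]),rv);manip.move_pose(q,rv);rep("above")
shot("scene","2");shot("wrist","2");shot("top","2")
st=manip.state();np.save("pics/w2.npy",wcam(st))
a=np.radians(BY);ex=np.array([np.cos(a),np.sin(a)]);ey=np.array([-ex[1],ex[0]])
im,P,ok,H,S,V=load("scene","2");X=(P[...,:2]-BOX[:2])@ex;Y=(P[...,:2]-BOX[:2])@ey
m=ok&(abs(X-85)<40)&(abs(Y)<100)&(P[...,2]>115)&(P[...,2]<250)&(S>50);c=np.polyfit(P[...,2][m],X[m],1);print("lid angle",1.571+np.arctan(c[0]),"X at hinge",np.polyval(c,100),m.sum())
scoop("scene","2")
```

```text
above t 11.3 pos [395.1  42.1 211.1] F [-0.1 -0.   0.4] gap 85.4 gf 0.0
lid angle 1.584518114902385 X at hinge 87.22738455179415 4386
scene handle n 364 mean [398.3  46.7 104.3] axis [-0.49   0.191  0.85 ] top 142.3 yaw -21.3 pan (array([444.8,   7.3]), array([133. , 118.7]), 68.5) 1279 floor z [14.2 18.2]
```

View pics/wrist2.png

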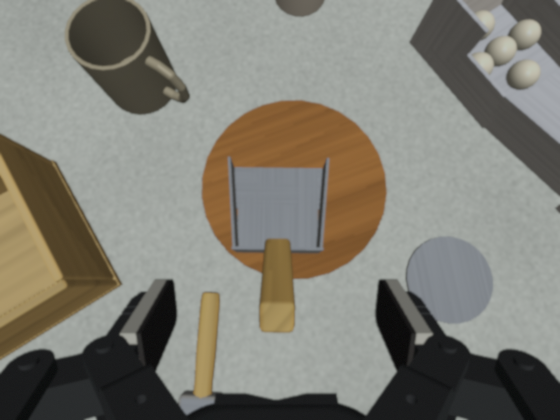

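The wrist view shows the handle centred at (277,290) between the open fingers and the pan straight ahead, with its mouth corners at (234,168) and (323,168). The alignment is good, so I'll grasp.

Run:
```python
from lid import *
T=np.load("pics/w2.npy")
ml=ray("wrist",235,168,14,T);mr=ray("wrist",323,168,14,T);m=(ml+mr)/2;d=ml-mr;yaw=np.degrees(np.arctan2(-d[0],d[1]))
ex=fr(yaw)[0];print("mouth",m.round(1),"yaw",yaw,"centre",(m-45*ex).round(1))
g=scoop_grip([462.4,16.5,12],-20.7,0,"c");print("grip",g)
rv=ori(-20.7,30,-1)
print(manip.move_straight(tcp(g,rv),rv,v=120,guard=12));rep("at")
clamp(120);rep("clamped")
manip.move_straight(tcp(g+[0,0,70],rv),rv,v=120);manip.hold(.3);rep("lift");shot("scene","3");shot("wrist","3")
np.save("pics/w3.npy",wcam(manip.state()))
```

```text
mouth [503.4  -3.1  14. ] yaw -20.666314762198553 centre [461.3  12.8  14. ]
grip [386.16131149  45.30819977 107.        ]
False
at t 12.6 pos [395.5  42.1  91.8] F [-0.1  0.5 -0.2] gap 85.0 gf 0.0
clamped t 13.2 pos [395.2  42.   91.3] F [-1.3  0.   2.4] gap 23.0 gf 117.4
lift t 14.2 pos [394.5  41.9 159.8] F [ 0.1 -0.1 -2.6] gap 22.9 gf 117.3
```

View pics/wrist3.png

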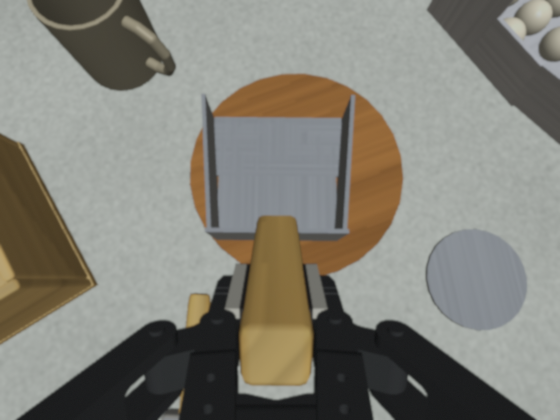

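The scoop is held level (floor corners (213,117) and (340,117), back wall at y≈232). Now I fit the pan's pose in the tool frame from the wrist depth image.

```bash
cat > pan.py <<'E'
from meas import *
def panfit(k,box=None):
    T=np.load(f"pics/w{k}.npy");z=np.load(f"pics/wrist{k}.npz");P=cloud(z["d"],"wrist")@T[:3,:3].T+T[:3,3]
    return P,z["im"]
E
python3 - <<'E'
from pan import *
P,im=panfit(3)
ex,ey,ez=fr(-20.7)
q=P[135:215,230:330].reshape(-1,3);X=q@ex;c=np.polyfit(X,q[:,2],1);Y=q@ey;print("pitch deg",np.degrees(np.arctan(c[0])),"mid z",np.median(q[:,2]),"roll",np.degrees(np.arctan(np.polyfit(Y,q[:,2],1)[0])))
# edge along column
for u in (245,277,315): print(u,[(v,(P[v,u]@ex).round(1),(P[v,u]@ey).round(1),P[v,u][2].round(1)) for v in range(110,126,2)])
g=np.array([386.16,45.31,177]);print("nominal mouth X",(g@ex)+126.5,"Y",g@ey,"floor top z",177-95+2.5)
print([ (u,(P[170,u]@ey).round(1),P[170,u][2].round(0)) for u in list(range(200,220,3))+list(range(336,356,3))])
E
```

```text
pitch deg -12.717123722641883 mid z 84.08833381797295 roll 0.351670937724551
245 [(110, np.float64(514.0), np.float64(208.0), np.float64(12.6)), (112, np.float64(511.4), np.float64(207.9), np.float64(13.7)), (114, np.float64(510.6), np.float64(208.1), np.float64(11.2)), (116, np.float64(507.3), np.float64(207.8), np.float64(13.6)), (118, np.float64(471.6), np.float64(201.2), np.float64(83.7)), (120, np.float64(469.7), np.float64(201.1), np.float64(84.4)), (122, np.float64(467.7), np.float64(201.0), np.float64(85.2)), (124, np.float64(466.4), np.float64(201.1), np.float64(84.6))]
277 [(110, np.float64(513.0), np.float64(177.2), np.float64(14.6)), (112, np.float64(511.8), np.float64(177.1), np.float64(13.0)), (114, np.float64(510.1), np.float64(177.1), np.float64(12.1)), (116, np.float64(507.7), np.float64(177.1), np.float64(12.9)), (118, np.float64(471.9), np.float64(177.5), np.float64(83.2)), (120, np.float64(470.0), np.float64(177.5), np.float64(83.8)), (122, np.float64(468.3), np.float64(177.5), np.float64(84.1)), (124, np.float64(466.4), np.float64(177.5), np.float64(84.7))]
315 [
[... 498 characters left out ...]
.8))]
nominal mouth X 471.7151217736235 Y 178.88281471069922 floor top z 84.5
[(200, np.float64(248.7), np.float64(13.0)), (203, np.float64(246.1), np.float64(13.0)), (206, np.float64(221.7), np.float64(117.0)), (209, np.float64(220.6), np.float64(113.0)), (212, np.float64(220.9), np.float64(102.0)), (215, np.float64(221.3), np.float64(88.0)), (218, np.float64(219.9), np.float64(84.0)), (336, np.float64(134.9), np.float64(83.0)), (339, np.float64(133.9), np.float64(90.0)), (342, np.float64(134.6), np.float64(104.0)), (345, np.float64(134.5), np.float64(113.0)), (348, np.float64(133.4), np.float64(117.0)), (351, np.float64(108.3), np.float64(13.0)), (354, np.float64(105.5), np.float64(13.0))]
```

Run:
```python
from pan import *
P,im=panfit(3);ex,ey,ez=fr(-20.7)
for v in range(122,232,8): q=P[v,235:320];print(v,np.median(q@ex).round(1),np.median(q[:,2]).round(1),end=" | ")
```

```text
122 468.2 84.1 | 130 462.0 83.9 | 138 455.7 84.1 | 146 449.5 84.0 | 154 443.3 84.2 | 162 437.3 84.0 | 170 431.3 84.0 | 178 425.3 84.0 | 186 419.3 84.2 | 194 413.5 84.1 | 202 407.7 84.1 | 210 401.9 84.2 | 218 396.0 85.2 | 226 384.5 125.7 |
```

The pan is level in the grip and matches the nominal geometry, so I enter the tray and touch down on the slope.

```bash
cat > sc.py <<'E'
from lid import *
G=30
def spose(ref,yaw,pitch,at="mouth"):
    rv=ori(yaw,G+pitch,-1);return tcp(scoop_grip(ref,yaw,pitch,at),rv),rv
def tpose(x,z,pitch,y=0): return spose(trpt(x,y,z),TY,pitch)
def smove(p,v=120,guard=None): return manip.move_straight(p[0],p[1],v=v,guard=guard)
def fl(x): return 6+max(0,-15-x)*.1763
E
python3 - <<'E'
from sc import *
st=manip.state();manip.move_straight(st["eef_pos"]+[0,0,90],v=200)
manip.move_pose(*tpose(-32,150,-12));rep("above tray")
smove(tpose(-32,fl(-32)+20,-12),v=150);manip.hold(.2);s0=manip.state();rep("near")
hit=smove(tpose(-32,fl(-32)-8,-12),v=25,guard=4);s=manip.state();rep(hit)
p=tpose(-32,fl(-32),-12)[0];print("z err (actual - nominal floor)",s["eef_pos"]-p)
np.save("pics/w4.npy",wcam(s));shot("wrist","4");shot("scene","4")
E
```

```text
above tray t 16.5 pos [ 377.2 -323.2  250.7] F [ 0.6  0.9 -1.3] gap 22.3 gf 117.4
near t 17.7 pos [ 377.7 -324.5  131.7] F [ 0.5 -0.7 -1.4] gap 22.7 gf 117.4
True t 18.5 pos [ 377.9 -323.8  110.1] F [1.6 0.5 1.5] gap 23.1 gf 117.9
z err (actual - nominal floor) [ 0.64311463  0.1209696  -0.38075331]
```

View pics/wrist4.png

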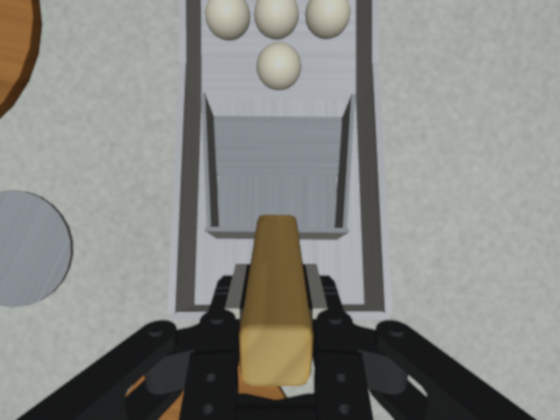

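The scoop is centred in the tray (rims at 205/354, walls at 200/357) and touched the floor at the height I predicted. Now I push.

Run:
```python
from sc import *
stop=False
for m in list(range(-20,80,10))+[80,85,88]:
    b=np.degrees(np.arctan(min(.176,max(0,75-m)*.176/90)));
    if smove(tpose(m,fl(m)+.5,-b-1.5),v=70,guard=25): stop=True;rep(f"guard at {m}");break
rep("end");s=manip.state();np.save("pics/w5.npy",wcam(s));shot("wrist","5");shot("top","5")
```

```text
end t 22.1 pos [ 477.6 -299.4   88.3] F [ 0.2 -0.2 -1.4] gap 23.0 gf 117.6
```

View pics/wrist5.png

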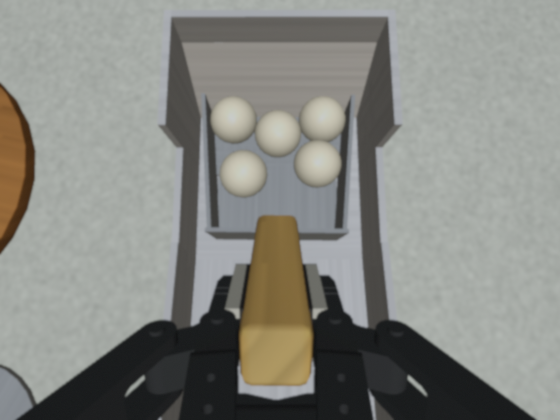

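All five balls are in the pan (e.g. (233,120), (322,118), (278,133), (243,173), (318,163)). I tilt back about the rear edge and lift.

Run:
```python
from sc import *
P=22;c=lambda p:(-2+90*np.cos(np.radians(p)),7+90*np.sin(np.radians(p)))
for p in (3,7,12,17,P):
    x,z=c(p);smove(tpose(x,z,p),v=60)
manip.hold(.4);x,z=c(P);smove(tpose(x-3,z+130,P),v=90);rep("lifted")
s=manip.state();np.save("pics/w6.npy",wcam(s));shot("wrist","6");shot("top","6")
e=fr(BY)
for h in (260,):
  for bx in (-40,):
    for pt in (P,0,-30,-50,-60):
        t=spose(BOX+bx*e[0]+h*e[2],BY,pt);q=solve_ik(*t);print(pt,None if q is None else q.round(2))
```

```text
lifted t 25.6 pos [ 445.5 -306.8  199. ] F [ 0.2  0.2 -4.7] gap 22.5 gf 117.9
22 [ 0.9  -0.91  2.48 -0.68  0.92  2.5 ]
0 [ 0.7  -0.68  2.18 -0.26  1.19  2.11]
-30 [ 0.52 -0.26  1.76  0.    1.64  1.88]
-50 [0.45 0.03 1.5  0.09 1.95 1.83]
-60 [0.43 0.18 1.37 0.13 2.1  1.83]
```

View pics/wrist6.png

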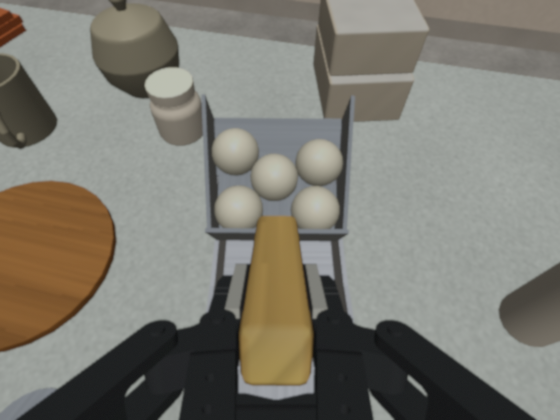

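All five balls are seated at the back of the pan. I carry them level over to the box and pour low.

Run:
```python
from sc import *
e=fr(BY);P=22
B=lambda bx,z,p:spose(BOX+bx*e[0]+z*e[2],BY,p)
smove(tpose(60,240,P),v=150)
for y,x,yaw in ((-150,520,5),(0,530,0),(150,520,8)): smove(spose([x,y,245],yaw,P),v=230)
smove(B(-40,240,P),v=200);rep("over box")
smove(B(-40,160,P),v=100);smove(B(-38,125,8),v=100);rep()
s=manip.state();np.save("pics/w7.npy",wcam(s));shot("wrist","7")
for z,p in ((122,0),(110,-12),(98,-24),(92,-34),(92,-44)): smove(B(-36,z,p),v=60)
manip.hold(.6);rep("poured")
np.save("pics/w8.npy",wcam(manip.state()));shot("wrist","8");shot("top","8")
```

```text
Traceback (most recent call last):
  File "sc.py", line 6, in smove
    def smove(p,v=120,guard=None): return manip.move_straight(p[0],p[1],v=v,guard=guard)
                                          ~~~~~~~~~~~~~~~~~~~^^^^^^^^^^^^^^^^^^^^^^^^^^^
station.IKError: the arm cannot follow that straight line within its joint ranges
```

Run:
```python
from sc import *
rep();print(manip.state()["joint_positions"].round(2))
e=fr(BY)
for P in (22,14):
  for (x,y,yaw) in ((530,-200,5),(540,-150,0),(540,-150,-20),(550,0,0),(550,0,-20),(580,0,0),(560,0,20),(540,150,0),(540,150,10),(540,150,25)):
    q=solve_ik(*spose([x,y,245],yaw,P));print(P,x,y,yaw,None if q is None else q.round(2).tolist())
```

```text
t 27.2 pos [ 382.4 -161.9  273.3] F [-0.1  0.6 -3.1] gap 22.8 gf 117.9
[-1.05 -0.97  2.53  0.86  1.24  0.29]
22 530 -200 5 [-1.1, -0.79, 2.45, 0.9, 1.22, 0.17]
22 540 -150 0 [-0.91, -1.01, 2.54, 0.78, 1.09, 0.47]
22 540 -150 -20 None
22 550 0 0 None
22 550 0 -20 [0.29, -0.96, 2.53, -0.65, 0.89, 2.45]
22 580 0 0 None
22 560 0 20 [-0.7, -0.92, 2.51, 0.84, 1.16, 0.33]
22 540 150 0 [0.45, -1.01, 2.54, -0.5, 0.81, 2.22]
22 540 150 10 None
22 540 150 25 None
14 530 -200 5 [-1.01, -0.75, 2.35, 0.72, 1.22, 0.33]
14 540 -150 0 [-0.81, -0.91, 2.43, 0.6, 1.12, 0.63]
14 540 -150 -20 [-0.39, -1.0, 2.46, 0.04, 0.91, 1.52]
14 550 0 0 None
14 550 0 -20 [0.22, -0.89, 2.42, -0.47, 0.98, 2.28]
14 580 0 0 [-0.21, -0.94, 2.44, 0.19, 0.89, 1.3]
14 560 0 20 [-0.6, -0.85, 2.4, 0.66, 1.17, 0.49]
14 540 150 0 [0.4, -0.91, 2.43, -0.35, 0.93, 2.08]
14 540 150 10 [0.18, -1.0, 2.46, -0.0, 0.91, 1.57]
14 540 150 25 [-0.17, -0.97, 2.45, 0.47, 1.04, 0.86]
```

Run:
```python
from sc import *
e=fr(BY);B0=BOX-40*e[0]
for P in (18,15):
  W=[(520,-150,245,5),(580,-120,230,5),(620,0,225,8),(590,150,225,10),(B0[0]+40,B0[1]-40,225,BY),(B0[0],B0[1],225,BY),(B0[0],B0[1],160,BY)]
  q0=None
  for a,b in zip(W[:-1],W[1:]):
    for t in np.linspace(0,1,6):
        w=np.array(a)*(1-t)+np.array(b)*t;q=solve_ik(*spose(w[:3],w[3],P))
        if q is None or t in(0,): print(P,w.round(0).tolist(),None if q is None else q.round(2).tolist())
```

```text
18 [520.0, -150.0, 245.0, 5.0] [-0.99, -0.94, 2.48, 0.77, 1.24, 0.37]
18 [580.0, -120.0, 230.0, 5.0] [-0.75, -0.82, 2.45, 0.71, 1.0, 0.5]
18 [620.0, 0.0, 225.0, 8.0] [-0.35, -0.81, 2.45, 0.52, 0.79, 0.84]
18 [590.0, 150.0, 225.0, 10.0] [0.14, -0.87, 2.48, 0.04, 0.69, 1.52]
18 [506.0, 265.0, 225.0, 12.0] [0.64, -0.91, 2.5, -0.45, 0.82, 2.19]
18 [466.0, 305.0, 225.0, 12.0] [0.86, -0.87, 2.48, -0.61, 0.91, 2.46]
15 [520.0, -150.0, 245.0, 5.0] [-0.95, -0.91, 2.44, 0.7, 1.24, 0.42]
15 [580.0, -120.0, 230.0, 5.0] [-0.72, -0.79, 2.41, 0.64, 1.02, 0.57]
15 [620.0, 0.0, 225.0, 8.0] [-0.33, -0.77, 2.41, 0.45, 0.83, 0.91]
15 [590.0, 150.0, 225.0, 10.0] [0.14, -0.83, 2.43, 0.03, 0.75, 1.53]
15 [506.0, 265.0, 225.0, 12.0] [0.62, -0.88, 2.45, -0.39, 0.86, 2.14]
15 [466.0, 305.0, 225.0, 12.0] [0.83, -0.84, 2.44, -0.54, 0.94, 2.39]
```

Run:
```python
from sc import *
e=fr(BY);P=18;B0=BOX-40*e[0]
B=lambda bx,z,p:spose(BOX+bx*e[0]+z*e[2],BY,p)
for x,y,z,yaw in [(520,-150,245,5),(580,-120,230,5),(620,0,225,8),(590,150,225,10),(B0[0]+40,B0[1]-40,225,BY),(B0[0],B0[1],225,BY)]: smove(spose([x,y,z],yaw,P),v=200)
rep("over box")
smove(B(-40,160,P),v=100);smove(B(-38,125,8),v=80);rep()
for z,p in ((122,0),(110,-12),(98,-24),(92,-34),(92,-44)): smove(B(-36,z,p),v=60)
manip.hold(.6);rep("poured")
np.save("pics/w8.npy",wcam(manip.state()));shot("wrist","8")
```

```text
over box t 30.8 pos [332.9 277.4 263.7] F [ 0.3  0.1 -4.6] gap 22.7 gf 118.1
 t 32.0 pos [344.3 279.9 188.4] F [ 0.4  0.1 -4.4] gap 22.7 gf 117.8
poured t 35.2 pos [440.5 300.  230.1] F [ 0.3  0.5 -2. ] gap 22.8 gf 118.1
```

View pics/wrist8.png

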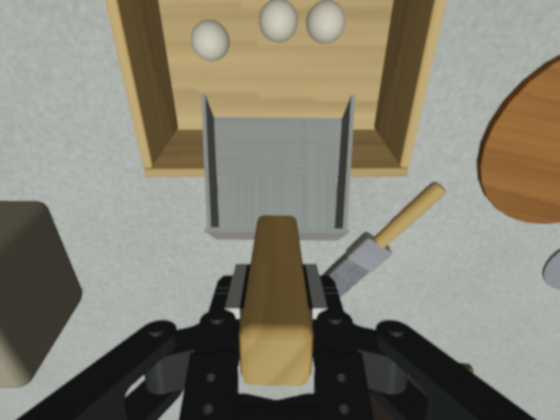

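The pan is empty. Three balls are in view in the box at (210,40), (278,20) and (326,20), and the other two are presumably hidden by the pan. I back out and count from the top camera.

Run:
```python
from sc import *
e=fr(BY);B=lambda bx,z,p:spose(BOX+bx*e[0]+z*e[2],BY,p)
smove(B(-36,130,-44),v=150);smove(B(-38,190,-10),v=150);smove(B(-60,225,0),v=150)
C=[482.5,-10];ex,ey,_=fr(-20.7)
manip.move_pose(*spose([C[0],C[1],130],-20.7,0,"c"));rep("over bat");shot("top","9");shot("scene","9")
im=np.load("pics/top9.npz")["im"];im2=np.load("pics/scene9.npz")["im"]
b=np.hstack([cv2.resize(im[130:290,20:180],(400,400)),cv2.resize(im[150:310,290:450],(400,400))]);cv2.imwrite("pics/c9.png",cv2.cvtColor(b,cv2.COLOR_RGB2BGR))
from meas import *
im,P,ok,H,S,V=load("top","9");a=P[...,:2]-BOX[:2];X=a@fr(BY)[0][:2];Y=a@fr(BY)[1][:2]
m=ok&(abs(X)<72)&(abs(Y)<97)&(P[...,2]>24)&(P[...,2]<60)&(S<75);n,l,s,c=cv2.connectedComponentsWithStats(m.astype(np.uint8))
print([(s[k,4],X[l==k].mean().round(0),Y[l==k].mean().round(0),P[l==k][:,2].max().round(0)) for k in range(1,n) if s[k,4]>8])
```

```text
over bat t 37.9 pos [415.5  15.7 209.3] F [-0.6  0.8 -1.7] gap 22.9 gf 118.1
[(np.int32(45), np.float64(53.0), np.float64(-75.0), np.float64(44.0)), (np.int32(125), np.float64(53.0), np.float64(73.0), np.float64(42.0)), (np.int32(124), np.float64(22.0), np.float64(-43.0), np.float64(44.0)), (np.int32(124), np.float64(23.0), np.float64(-5.0), np.float64(42.0)), (np.int32(123), np.float64(8.0), np.float64(52.0), np.float64(44.0))]
```

View pics/c9.png

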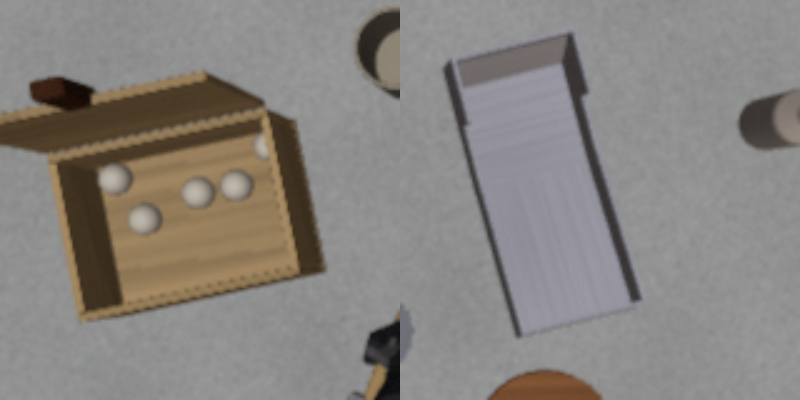

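All five balls are in the box and the tray is empty. I set the scoop on the board's centre.

Run:
```python
from sc import *
C=[482.5,-10];s=lambda z:spose([C[0],C[1],z],-20.7,0,"c")
smove(s(25),v=100);manip.hold(.2)
hit=smove(s(8),v=20,guard=3);rep(hit);print(manip.state()["eef_pos"]-s(12)[0])
open_gripper();p=manip.state()["eef_pos"];rv=s(0)[1]
z=R.from_rotvec(rv).as_matrix()[:,2];manip.move_straight(p-130*z,rv,v=150);rep("off");manip.hold(.3)
np.save("pics/w10.npy",wcam(manip.state()));shot("wrist","10");shot("scene","10")
from meas import *;scoop("scene","10",465,0)
```

```text
True t 40.0 pos [415.1  15.5  91.2] F [ 2.  -0.1  1.8] gap 22.7 gf 118.7
[ 0.04450132 -0.03183903  0.43010492]
off t 41.7 pos [352.4  38.3 200.9] F [-0.   0.3 -0.4] gap 85.2 gf 0.0
scene handle n 180 mean [357.3  39.8  85.5] axis [-0.416  0.211  0.885] top 115.9 yaw -26.8 pan (array([401.3,  17.6]), array([102.7, 110.7]), 70.0) 1226 floor z [14.  18.3]
```

View pics/wrist10.png

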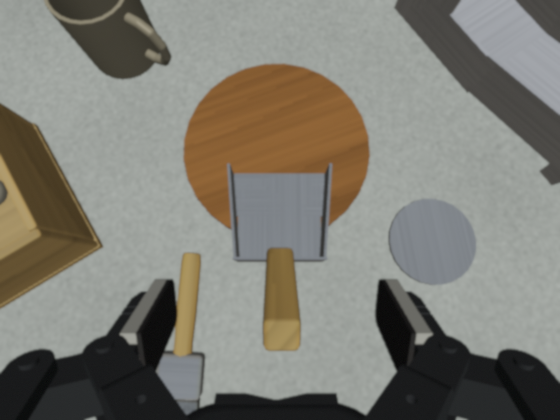

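The scoop now sits about 7 cm behind the board's centre: its mouth is at v≈172 while the board's centre is at (277,150). It was either dragged or knocked, so I measure it again.

Run:
```python
from pan import *
P,im=panfit(10)
ex,ey,ez=fr(-20.7)
for v in range(168,262,8): q=P[v,240:322];print(v,np.median(q@ex).round(1),np.median(q[:,2]).round(1),end=" | ")
print()
f=P[180:245,245:318].reshape(-1,3);f=f[abs(f[:,2]-np.median(f[:,2]))<6];c=np.polyfit(f@ex,f[:,2],1);print("floor pitch",np.degrees(np.arctan(c[0])))
T=np.load("pics/w10.npy");z=np.polyval(c,1)
a=ray("wrist",236,173,14,T);b=ray("wrist",326,173,14,T);d=a-b;yaw=np.degrees(np.arctan2(-d[0],d[1]));m=(a+b)/2;print("mouth",m.round(1),"yaw",yaw,"centre",(m-45*fr(yaw)[0]).round(1))
h=P[255:345,262:298].reshape(-1,3);h=h[h[:,2]>60];print("handle y (in -20.7 frame)",np.median(h@ey),"zmax",np.percentile(h[:,2],99),"X at top",np.median((h@ex)[h[:,2]>130]))
scoop("scene","10",430,20)
```

```text
168 430.5 12.9 | 176 421.0 15.2 | 184 412.4 15.4 | 192 403.8 15.4 | 200 395.4 15.3 | 208 387.0 15.4 | 216 378.7 15.3 | 224 370.4 15.4 | 232 362.3 15.4 | 240 354.2 15.4 | 248 346.1 15.7 | 256 338.1 15.9 | 
floor pitch -0.07100747794371974
mouth [451.8  -5.8  14. ] yaw -20.680800889346024 centre [409.7  10.1  14. ]
handle y (in -20.7 frame) 157.12337682149717 zmax 143.11011747460415 X at top 288.27826271234255
scene handle n 352 mean [345.9  43.9 104. ] axis [-0.488  0.186  0.853] top 142.5 yaw -20.9 pan (array([401.3,  17.6]), array([102.7, 110.7]), 70.0) 1226 floor z [14.  18.3]
```

Run:
```python
from sc import *
import sc
ex,ey,ez=fr(-20.7)
c=379.3*ex+158*ey;print(c)
for g in (30,20,10,0):
    sc.G=g
    f=lambda z,cc:solve_ik(*spose([cc[0],cc[1],z],-20.7,0,"c"))
    print(g,[None if q is None else q.round(2).tolist() for q in (f(12.5,c),f(40,c),f(110,c),f(12.5,[482.5,-10]))])
```

```text
[410.66294621  13.72714863   0.        ]
30 [None, [0.16, -0.99, 2.68, -0.3, 1.01, 2.19], None, [0.04, -0.64, 2.57, -0.29, 0.74, 2.14]]
20 [[0.08, -0.81, 2.62, -0.17, 1.02, 2.08], [0.08, -0.85, 2.59, -0.17, 1.09, 2.06], [0.08, -0.9, 2.5, -0.16, 1.23, 2.04], [-0.01, -0.54, 2.48, -0.15, 0.87, 2.0]]
10 [[0.02, -0.67, 2.53, -0.07, 1.12, 1.97], [0.02, -0.71, 2.51, -0.07, 1.18, 1.97], [0.02, -0.77, 2.42, -0.07, 1.33, 1.96], [-0.05, -0.43, 2.39, -0.06, 1.01, 1.91]]
0 [[-0.03, -0.53, 2.45, 0.0, 1.22, 1.9], [-0.03, -0.57, 2.42, 0.0, 1.29, 1.9], [-0.03, -0.64, 2.34, 0.0, 1.43, 1.9], [-0.09, -0.31, 2.3, 0.0, 1.15, 1.85]]
```

Run:
```python
from sc import *
import sc
from meas import scoop
sc.G=10
ex,ey,ez=fr(-20.7);c=379.3*ex+158*ey;C=np.array([482.5,-10,0])
S=lambda cc,z:spose([cc[0],cc[1],z],-20.7,0,"c")
manip.move_pose(*S(c,110));smove(S(c,40));print(smove(S(c,12.5),v=80,guard=12));rep("at");clamp(100);rep("cl")
smove(S(c,37),v=80);manip.hold(.2);np.save("pics/w11.npy",wcam(manip.state()));shot("wrist","11");smove(S(C,37),v=120);manip.hold(.2)
hit=smove(S(C,8),v=20,guard=3);rep(hit);print(manip.state()["eef_pos"]-S(C,12)[0])
shot("scene","11");scoop("scene","11",465,0)
open_gripper();shot("scene","12");scoop("scene","12",465,0)
p=manip.state()["eef_pos"];rv=S(C,0)[1]
manip.move_straight(p+[0,0,40],rv,v=100);shot("scene","13");scoop("scene","13",465,0)
manip.move_straight(p+[0,0,140],rv,v=150);rep("off")
np.save("pics/w14.npy",wcam(manip.state()));shot("wrist","14");shot("scene","14");scoop("scene","14",465,0)
```

```text
False
at t 43.7 pos [337.6  41.4  89.2] F [-0.5 -0.7  0.7] gap 85.2 gf 0.0
cl t 44.3 pos [337.8  41.3  89.5] F [-0.1 -0.7  1.8] gap 22.6 gf 97.6
True t 47.1 pos [409.2  17.7  89.6] F [0.4 0.  4.3] gap 23.1 gf 98.1
[-0.06388636 -0.00667548  0.98700773]
scene handle n 284 mean [421.8  18.6 101.3] axis [-0.385  0.14   0.912] top 156.8 yaw -19.9 pan (array([466.1, -17.1]), array([134.8, 116.3]), 67.6) 1256 floor z [14.  18.1]
scene handle n 358 mean [417.9  20.6 103.9] axis [-0.461  0.149  0.875] top 153.1 yaw -17.9 pan (array([468.1, -16.9]), array([140. , 115.2]), 63.3) 1249 floor z [13.7 18. ]
scene handle n 362 mean [417.4  20.7 104.4] axis [-0.484  0.128  0.866] top 150.8 yaw -14.8 pan (array([467.1, -16.3]), array([137.5, 114.7]), 64.5) 1250 floor z [13.7 17.8]
off t 49.2 pos [406.9  17.8 226.4] F [-0.8  0.  -1. ] gap 85.6 gf 0.0
scene handle n 364 mean [417.9  21.3 103.5] axis [-0.488  0.183  0.853] top 141.8 yaw -20.6 pan (array([465.6, -17.1]), array([137.4, 117. ]), 66.8) 1248 floor z [13.8 17.8]
```

View pics/wrist14.png

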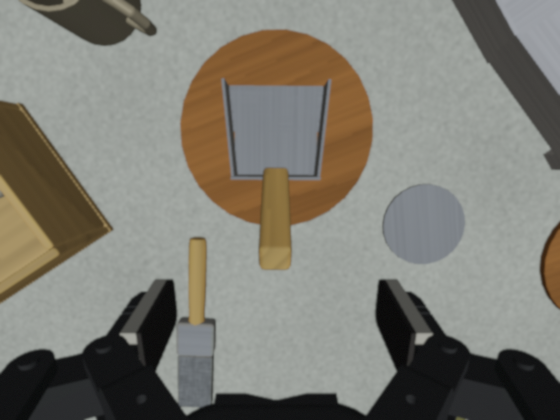

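The scoop is centred on the board (scene estimate about (482,−9)) and the board is level under it. Before closing the lid I check IK along the arc.

Run:
```python
from lid import *
for a0 in (25,30,35,42):
    r=[]
    for t in np.linspace(1.585,-.01,12):
        q=solve_ik(*pose(t,0,a0));r.append(None if q is None else q.round(2).tolist())
    q=solve_ik(*pose(1.585,90,a0));print(a0,[x is not None for x in r],r[0],r[-1],q is not None)
```

```text
25 [True, True, True, True, True, True, True, True, True, True, True, True] [0.38, 0.63, 1.09, 0.17, 2.27, -1.34] [0.69, -0.39, 2.49, -0.74, 0.48, -0.52] True
30 [True, True, True, True, True, True, True, True, True, True, True, True] [0.38, 0.58, 1.12, 0.15, 2.19, -1.35] [0.71, -0.39, 2.52, -0.98, 0.44, -0.27] True
35 [True, True, True, True, True, True, True, True, True, True, True, True] [0.39, 0.54, 1.16, 0.13, 2.11, -1.36] [0.73, -0.39, 2.55, -1.26, 0.43, 0.01] True
42 [True, True, True, True, True, True, True, True, True, True, True, False] [0.39, 0.47, 1.22, 0.11, 2.0, -1.36] None True
```

Run:
```python
from lid import *
import lid
a0=25;P=lambda t,o=0:pose(t,o,a0)
st=manip.state();manip.move_straight(st["eef_pos"]+[0,0,60],v=200)
manip.move_pose([480,290,430],ori(BY,-20,1));rep("mid")
p,rv=P(1.585,90);manip.move_straight(p,rv,v=200)
p,rv=P(1.585);print(manip.move_straight(p,rv,v=100,guard=12));rep("at tab");clamp(60);rep("cl")
for t in np.linspace(1.585,.12,10)[1:]: p,rv=P(t);manip.move_straight(p,rv,v=110)
rep("near")
for t in (.06,.02,-.01,-.025):
    p,rv=P(t);h=manip.move_straight(p,rv,v=30,guard=12);rep((t,h))
    if h: break
open_gripper();p=manip.state()["eef_pos"];manip.move_straight(p-90*R.from_rotvec(rv).as_matrix()[:,2],rv,v=150);rep("off")
manip.move_straight(manip.state()["eef_pos"]+[-20,0,120],v=200)
shot("scene","15");shot("top","15")
from meas import *
scoop("scene","15",465,0);scoop("top","15",465,0)
a=np.radians(BY);ex=np.array([np.cos(a),np.sin(a)]);ey=np.array([-ex[1],ex[0]])
for n in("scene","top"):
    im,P_,ok,H,S,V=load(n,"15");X=(P_[...,:2]-BOX[:2])@ex;Y=(P_[...,:2]-BOX[:2])@ey
    m=ok&(abs(X)<70)&(abs(Y)<90)&(P_[...,2]>95)&(P_[...,2]<150);m&=abs(P_[...,2]-np.median(P_[...,2][m]))<12
    c=np.polyfit(X[m],P_[...,2][m],1);print(n,"lid angle",-np.arctan(c[0]),np.polyval(c,[-80,80]),m.sum())
```

```text
mid t 52.5 pos [480.  289.8 429.9] F [-0.2  0.2 -0.3] gap 85.2 gf 0.0
False
at tab t 54.6 pos [580.  328.9 280.6] F [-0.6  0.8 -0.6] gap 85.7 gf 0.0
cl t 55.2 pos [579.7 329.2 279.7] F [0.6 3.2 0.4] gap 24.9 gf 61.2
near t 59.0 pos [408.4 293.3 116.1] F [-3.7  2.5 -0.6] gap 25.0 gf 62.6
(0.06, False) t 59.5 pos [407.8 293.2 105.4] F [-1.3  1.9 -1.8] gap 24.7 gf 62.4
(0.02, False) t 59.9 pos [407.7 293.2  98.2] F [ 0.3  2.9 -1.9] gap 25.3 gf 62.1
(-0.01, True) t 60.1 pos [407.8 293.2  95.7] F [-0.8 -1.8  4. ] gap 24.8 gf 63.1
off t 61.5 pos [347.5 280.8 160. ] F [-0.6 -0.1  0.3] gap 85.6 gf 0.0
scene handle n 363 mean [417.6  21.4 103.9] axis [-0.48   0.185  0.858] top 142.0 yaw -21.0 pan (array([469.5, -17.7]), array([141. , 114.6]), 62.2) 1249 floor z [14.1 18.1]
top handle n 318 mean [412.2  15.2 110.5] axis [-0.52   0.219  0.825] top 142.6 yaw -22.9 pan (array([482. ,  -8.9]), array([102.8,  92.2]), 69.1) 1342 floor z [12.  14.1]
scene lid angle 0.002646429675102531 [108.72439515 108.30096541] 4151
top lid angle -0.00027249883690448184 [107.57322628 107.6168261 ] 4701
```

View pics/scene15.png

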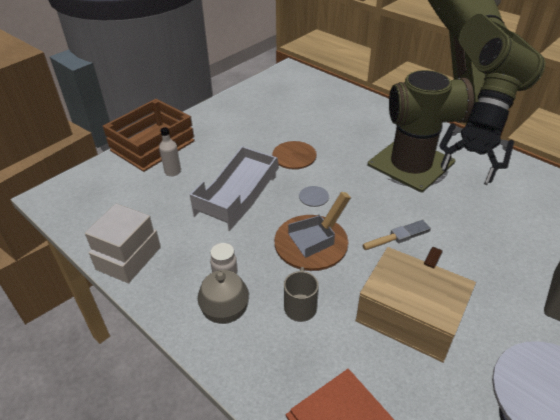

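The lid is shut (angle about 0 in both views). The scoop stands at (482,−9) on the board's centre, the tray is empty, and the pots and jars haven't moved. I'm handing it in.

```bash
python3 -c "
from station import *
print(manip.sign_off())"
```

```text
the job is handed in; nothing more can be done
None
```

The job is done and handed in: all five balls are in the box, the lid is shut, and the scoop stands centred on its board (it shifted about 7 cm after the first placing, cause unclear, so I placed it again).

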